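# Nip a freshly bound pocket book in the book press

## Robot

A 7-joint arm with a two-finger parallel gripper is mounted at the origin on a cart in front of the work surface, level with it; the furniture and walls round the work are solid. World frame = base frame: x ahead of the robot, y to its left, z up, the work surface at z = 0. Lengths are in m, angles in rad, forces in N, time in s.
With the tool pointing down it reaches from about 0.425 to 0.825 m from the base axis. Payload 3.6 kg.
Tool frame: the origin (TCP) lies midway between the tips of the shut fingers; the grasp point (between the pads) lies 19 mm behind it (grip_point_offset is the z of the grasp point in the tool frame, in m); z points along the fingers, y is the line along which they close (so a half turn about z gives the same grasp; the last joint's range is limited). The gripper opens to 93 mm and grips with 3 to 60 N. Pads are 15 mm wide; open, the fingers measure 128 mm over their backs; the gripper's body (75 mm by 188 mm) begins 65 mm behind the grasp point.
Start: joints at [1.083, 0.615, -0.013, 1.423, 0.008, 1.103, -0.04], TCP at [0.29, -0.582, 0.219] pointing down, gripper open.
Joint ranges: [-3.12, 3.12], [-0.3, 2.06], [-1.34, 1.32], [0.26, 2.42], [-1.36, 4.5], [0.01, 1.98], [-2.84, 2.84]. Speed limits (rad/s): [2.79, 2.79, 3.14, 3.14, 3.14, 3.14, 3.14].

## Interface

Orientations are given as a rotation vector (axis times angle).
In Python, from plant import * gives the robot as it stands.
- The arm moves only by the shell command python3 -m inch 'ROWS'. ROWS is JSON, a list of rows, each a list of 3 entries, a list of its own where there are three numbers: the shift along the tool's x, y, z in m, then the turn, a rotation vector about the tool's x, y, z in rad, then the opening, from 0 (shut) to 1 (fully open). In form: [[[dx, dy, dz], [rx, ry, rz], hand], ...]. A call has 1 to 5 rows; each row is the pose to reach, as a shift and turn from the pose commanded when the call began, along the tool's axes at that moment; what a row does not reach only later rows make up. A row lasts 1/10 s, in which the tool goes at most 50 mm and 8.59 degrees, less where a joint would pass 70% of its speed; a pose out of reach is approached as far as the arm can. A call with a gripper value outside its range is refused whole. The fingers move at their own pace and stop on an object; the grip force is fixed at half the most. Time passes only in rows, so rows that repeat a pose let the fingers close. It gives the time, the measured TCP pose, the force and the opening at its end, in the units of the state.
- sense(): the state, without advancing time (a new reading comes with each control period).
- read_camera(name): name is "side" or "top" or "wrist"; returns the picture (400x640x3 uint8, red, green, blue); there is no depth.
- calibration(name): a dict with "fx", "fy", "cx", "cy" (pixels), "distortion" ([k1, k2, p1, p2, k3] as OpenCV has them; the pictures are not rectified), "R" (3x3) and "t" (3): a world point X has camera coordinates R X + t; the wrist camera has in their place "mount" (4x4, takes a point from camera to tool coordinates, whose origin is the TCP and whose axes are the flange's). Camera axes: x right, y down, z forward; pixel columns grow to the right and rows downward; lengths in m; the calibration is good to about 2 mm. A picture is of the moment at which its call begins: read the wrist's pose just before it. calibration takes no time and is no camera call.
- finish_job(): hands the job in, once; it reports no verdict.
The state is a dict: "t": time; "joints": joint angles; "joint_velocities": joint speeds; "tau": joint torques, N m; "ee_pos": TCP position; "tcp_rot": TCP orientation; "force": force on the tool from outside, world axes, zero at the start; "torque": the same for the moment, N m; "grip_width": opening from 0.0 (shut) to 1.0 (fully open).
Only numpy, scipy, OpenCV 4.12 (cv2) and the standard library are available. Lean on these libraries where they do the work, as an engineer would, in place of code of your own. Each camera call takes 0.05 s, during which the arm holds its last target. There are 200 camera calls.

## Task

The slim pocket book has just been bound and must dry under pressure. Wind the book press open, lay the book flat and lengthways on its bed and slide it in, central and square, until it meets the upright at the back. Then wind the platen down until the cork meets the cover and snug it up firmly by feel, without crushing the book, and let go of the crank; leave the other things on the desk where they are.

Things in the scene. Friction and masses are not known exactly. Their poses are not given: they have to be found in the camera images.
- bed_center (a point): Book press: bench-top screw press with a dark iron C-frame, fixed to the desk. Point on top of its pale wooden bed, 30 mm above the desk, straight under the screw axis. x points into the throat towards the upright (the open mouth faces -x), y across, z up. The bed runs from x = -150 to +85 mm, 100 mm wide. The book is home with its centre at x = 0, y = 0, its length along x.
- upright_face (a point): Point on the front face of the press's upright, 41 mm above the bed, 85 mm into the throat from the screw axis: the stop that the book's end meets. The upright is 60 mm wide. The overhead arm runs from it to 26 mm past the screw axis; the arm's top is 128 mm above the bed, its width with the guide-rod lugs 94 mm. Axes as bed_center.
- pad_face (a point): Centre of the underside of the platen's cork facing, straight over bed_center; its height above that point is the opening of the press. At the start 6 to 16 mm, too little for the book; at most 44 mm. Platen and cork measure 150 mm along the press by 86 mm across, 18 mm thick together. The cork gives about 1 mm per 18 N.
- handle_mid (a point): Middle of the crank's handle, an upright dark wooden grip 21 mm in diameter and 46 mm tall that spins freely on its pin. The flat top of the crank arm is 25 mm below this point. The handle circles the screw axis (upright over bed_center) at a radius of 42 mm, rises and sinks with the platen, and its middle stays 0.179 m above the cork face while the cork is free.
- crank (a joint): Crank angle, rad, growing clockwise seen from above. Clockwise lowers the platen, 16 mm a turn (2.55 mm per rad), counter-clockwise raises it; range -13 to 4. At 0 the crank points out of the mouth (the press's -x), at 1.57 along the press's +y. Parked over the mouth it is in the way of a hand that pushes the book in. It stays where it is left.
- platen (a joint): Height of the platen, m, growing as it sinks: 0 with the cork face 11 mm above the bed. Feel at the handle: turning it freely takes about 4 N. Once the cork is on the book, a radian more adds some 45 N on the book, and each 10 N on the book adds 0.6 N to the pull. 1.5 to 3.5 N more than when it ran free (25 to 60 N on the book) is snug; 5.5 N more (90 N) crushes the book.
- book_center (a point): Centre (half-way up) of the loose pocket book, 170 x 66 x 22 mm, grey cloth covers, about 0.24 kg, lying flat on the desk. x along its length, y across (spine at -y), z up. Either end may go in first, spine to either side.
- glue_stick: Bystander: glue stick standing on end, 25 mm in diameter, 96 mm tall; origin at the centre of its underside.
- phone: Bystander: phone lying flat, 140 x 70 x 9 mm; origin at the centre of its underside.
- ext_drive: Bystander: white external disk drive lying flat, 113 x 79 x 16 mm; origin at the centre of its underside.
- hinged_tin: Bystander: flat lidded tin, 69 x 101 x 29 mm; origin at the centre of its underside.
- index_cards: Bystander: banded pack of index cards, 78 x 126 x 20 mm; origin at the centre of its underside.

How it is judged:
By the outcome, as a careful person would: the job done as asked, in the order asked, and still so for the second after the job is handed in, with the robot touching nothing.
It also fails if it takes over 72 s, if anything falls off the work surface, if the arm or the gripper's body presses on something with over 40 N, if the wrist force passes 120 N, or if a joint passes its speed limit or range.

## Working session

There is one attempt and no reset: what is moved stays moved. The work goes in short steps, Python scripts to look and compute and a shell command to move; the robot and the scene stay as the last step left them, time stands still between calls to the robot, and variables do not carry over. Pictures are saved under pics/ and viewed, on a budget of 10 in all, crops included, one or two more only if the job needs it, and the job is handed in when it is done.

```bash
ls; mkdir -p pics; python3 - <<'E'
from plant import *
import cv2,numpy as np
s=sense();print({k:np.round(v,3).tolist() for k,v in s.items()})
for n in("top","side"):
    im=read_camera(n);cv2.imwrite(f"pics/{n}0.png",im[:,:,::-1])
    c=calibration(n);print(n,{k:np.round(v,4).tolist() for k,v in c.items()})
print(calibration("wrist"))
E
```

```text
pics
{'t': 0.0, 'joints': [1.082, 0.616, -0.013, 1.425, 0.008, 1.103, -0.04], 'joint_velocities': [-0.002, -0.003, -0.0, -0.001, 0.0, -0.0, -0.0], 'tau': [-0.0, -45.893, 0.209, -16.574, -0.061, 0.021, 0.0], 'ee_pos': [0.289, -0.581, 0.217], 'tcp_rot': [-3.056, -0.719, 0.001], 'force': [-0.053, 0.402, 0.345], 'torque': [-0.007, -0.013, -0.015], 'grip_width': 1.002}
top {'fx': 421.7605, 'fy': 421.7605, 'cx': 320.7354, 'cy': 207.1862, 'distortion': [-0.0738, 0.0, 0.0, 0.0, 0.0], 'R': [[-0.318, -0.9481, -0.0068], [-0.9188, 0.3099, -0.2445], [0.2339, -0.0715, -0.9696]], 't': [0.1025, 0.5633, 1.7183]}
side {'fx': 394.2554, 'fy': 394.2554, 'cx': 317.1307, 'cy': 206.2007, 'distortion': [-0.0688, 0.0, 0.0, 0.0, 0.0], 'R': [[0.7112, -0.7029, -0.0106], [-0.4215, -0.4143, -0.8066], [0.5626, 0.5781, -0.591]], 't': [-0.4355, 0.3307, 1.3151]}
{'fx': 350.3737351519993, 'fy': 350.3737351519993, 'cx': 317.7940655268148, 'cy': 201.69046551475782, 'distortion': array([0.00589798, 0.        , 0.        , 0.        , 0.        ]), 'mount': array([[-1.13745843e-04, -9.62971023e-01, -2.69604888e-01,
         7.44065015e-02],
       [ 9.99999845e-01, -2.56567865e-04,  4.94507334e-04,
         8.90639283e-04],
       [-5.45368184e-04, -2.69604790e-01,  9.62970903e-01,
        -1.65558237e-01],
       [ 0.00000000e+00,  0.00000000e+00,  0.00000000e+00,
         1.00000000e+00]])}
```

View pics/top0.png

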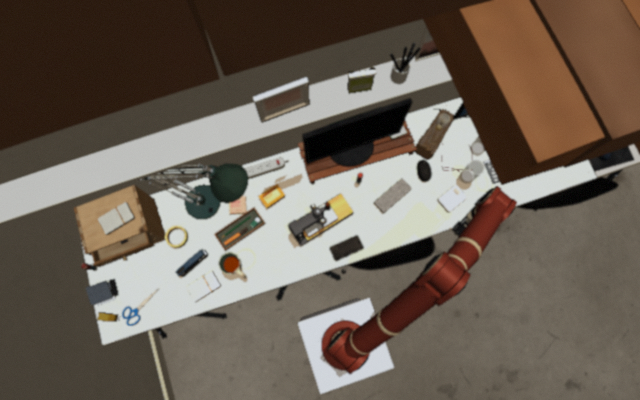

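View pics/side0.png

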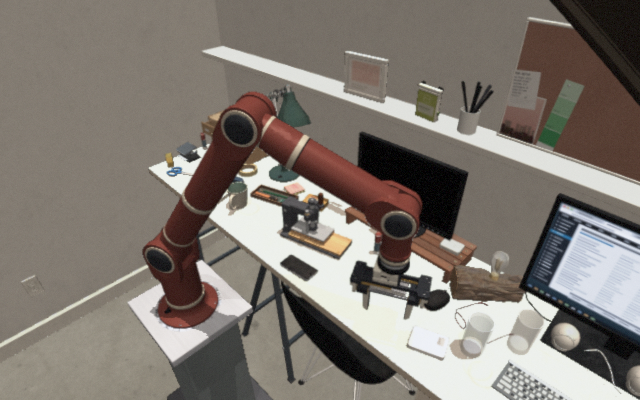

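The top view shows the press at about (320,218), with its mouth towards the right at (350,205). The grey book is at (393,195), the phone at (347,247) and the glue stick at (359,180). I'll enlarge that area.

```bash
cat > h.py <<'E'
from plant import *
import cv2,numpy as np
from scipy.spatial.transform import Rotation as Ro
def cam(n,s=None):
    c=calibration(n);K=np.array([[c['fx'],0,c['cx']],[0,c['fy'],c['cy']],[0,0,1]]);d=np.array(c['distortion'],float)
    if n!='wrist': return K,d,np.array(c['R']),np.array(c['t'])
    M=np.array(c['mount']);T=np.eye(4);T[:3,:3]=Ro.from_rotvec(s['tcp_rot']).as_matrix();T[:3,3]=s['ee_pos']
    W=np.linalg.inv(T@M);return K,d,W[:3,:3],W[:3,3]
def ray(C,uv,z):
    K,d,R,t=C;p=cv2.undistortPoints(np.array(uv,float).reshape(-1,1,2),K,d).reshape(-1,2)
    o=-R.T@t;D=np.c_[p,np.ones(len(p))]@R
    return o+D*((z-o[2])/D[:,2])[:,None]
def proj(C,X):
    K,d,R,t=C;return cv2.projectPoints(np.array(X,float).reshape(-1,3),cv2.Rodrigues(R)[0],t,K,d)[0].reshape(-1,2)
E
python3 - <<'E'
from h import *
im=cv2.imread("pics/top0.png")[160:270,270:430];cv2.imwrite("pics/topc.png",cv2.resize(im,None,fx=5,fy=5,interpolation=cv2.INTER_CUBIC))
E
```

```text
(no output)
```

View pics/topc.png

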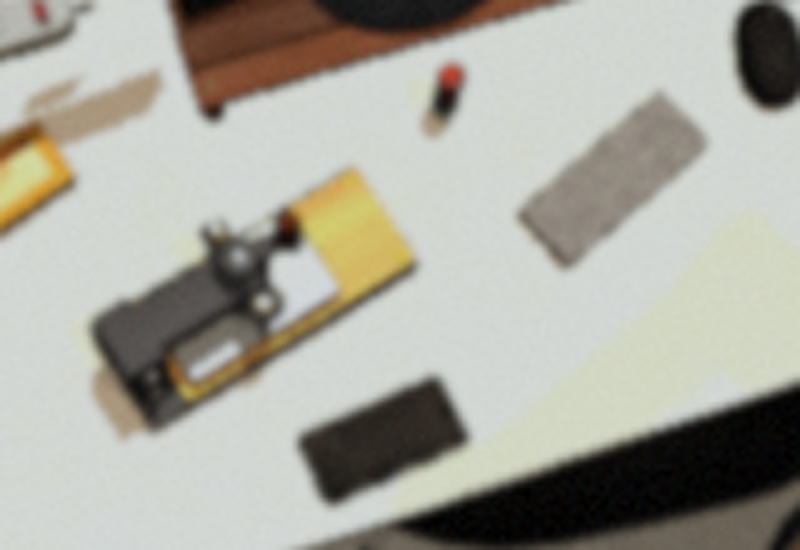

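```bash
python3 - <<'E'
from h import *
C=cam('top');f=lambda L:[(270+(x+.5)/5-.5,160+(y+.5)/5-.5) for x,y in L]
b=ray(C,f([(660,92),(707,142),(572,263),(519,215)]),.022);print(b.round(3),b.mean(0))
print([np.linalg.norm(b[i]-b[(i+1)%4]).round(3) for i in range(4)])
l=(b[0]+b[1]-b[2]-b[3]);print('yaw',np.degrees(np.arctan2(l[1],l[0])))
m=ray(C,f([(355,168),(413,262)]),.03);print(m.round(3),np.linalg.norm(m[0]-m[1]))
w=m[0]-m[1];w/=np.linalg.norm(w);x=np.array([-w[1],w[0],0]);print('press x',x,np.degrees(np.arctan2(x[1],x[0])))
bc=m.mean(0)+.15*x;print('bed',bc, 'upr',bc+.085*x)
print('handle top',ray(C,f([(290,218)]),.24))
print('glue',ray(C,f([(450,75)]),.096),ray(C,f([(435,128)]),0))
print('phone',ray(C,f([(300,440),(437,377),(467,435),(330,502)]),.009).round(3))
# check
for X in ([0,0,.13],[-.042,0,.22],[.085,0,.041]):
    p=bc+X[0]*x+[0,0,X[2]];u=proj(C,p)[0];print((u-[270,160])*5)
E
```

```text
[[ 0.59  -0.469  0.022]
 [ 0.534 -0.492  0.022]
 [ 0.469 -0.34   0.022]
 [ 0.524 -0.311  0.022]] [ 0.52926365 -0.40280397  0.022     ]
[np.float64(0.061), np.float64(0.165), np.float64(0.062), np.float64(0.171)]
yaw -67.1887447911325
[[ 0.608 -0.188  0.03 ]
 [ 0.512 -0.208  0.03 ]] 0.0979392537466944
press x [-0.20143711  0.97950145  0.        ] 101.62100977835027
bed [ 0.53018332 -0.05080903  0.03      ] upr [0.51306117 0.0324486  0.03      ]
handle top [[ 0.53217736 -0.09991094  0.24      ]]
glue [[ 0.64325065 -0.28311542  0.096     ]] [[ 0.62841872 -0.27187766  0.        ]]
phone [[ 0.4   -0.066  0.009]
 [ 0.414 -0.196  0.009]
 [ 0.358 -0.203  0.009]
 [ 0.341 -0.073  0.009]]
[229.92120122 262.52904669]
[275.50446694 208.13264533]
[144.01841049 336.8785145 ]
```

```bash
cat >> h.py <<'E'
PX=np.array([-.2014,.9795,0]);PY=np.array([-.9795,-.2014,0]);BC=np.array([.530,-.051,.03])
def press(x,y,z,bc=BC): return bc+PX*x+PY*y+np.array([0,0,z])
def go(p,yaw=None):
    """shift in tool axes to world p, turn about tool z so that tool x is at yaw (deg)"""
    s=sense();R=Ro.from_rotvec(s['tcp_rot']).as_matrix()
    out=R.T@(np.array(p)-s['ee_pos']);tx=np.degrees(np.arctan2(R[1,0],R[0,0]))
    r=None
    if yaw is not None:
        Rt=np.c_[[np.cos(np.radians(yaw)),np.sin(np.radians(yaw)),0],[np.sin(np.radians(yaw)),-np.cos(np.radians(yaw)),0],[0,0,-1]]
        r=Ro.from_matrix(R.T@Rt).as_rotvec().round(3)
    print('shift',out.round(4),'turn',r,'yaw now',tx.round(2),'tcp',np.round(s['ee_pos'],4),'F',np.round(s['force'],2),'g',round(float(s['grip_width']),3),'t',s['t'])
E
python3 - <<'E'
from h import *
go(press(-.115,.01,.31),-78.4)
E
```

```text
shift [ 0.4126 -0.2591 -0.1218] turn [-0.002  0.002  1.83 ] yaw now 26.47 tcp [ 0.2893 -0.5813  0.2176] F [ 0.03  0.07 -0.56] g 1.001 t 0.1
```

```bash
python3 -m inch '[[[0.41,-0.26,-0.12],[0,0,1.83],0.6],[[0.41,-0.26,-0.12],[0,0,1.83],0.6],[[0.41,-0.26,-0.12],[0,0,1.83],0.6],[[0.41,-0.26,-0.12],[0,0,1.83],0.6],[[0.41,-0.26,-0.12],[0,0,1.83],0.6]]'; python3 - <<'E'
from h import *
go(press(-.115,.01,.31),-78.4)
E
```

```text
t: 0.6
ee_pos: [0.4155, -0.3727, 0.2785]
tcp_rot: [-3.107, 0.457, 0.001]
force: [1.5, -0.3, 0.7]
grip_width: 0.629
shift [ 0.0629 -0.2352 -0.0613] turn [-0.000e+00  1.000e-03  1.076e+00] yaw now -16.72 tcp [ 0.4155 -0.3727  0.2785] F [ 1.5  -0.26  0.68] g 0.629 t 0.6
```

```bash
python3 -m inch '[[[0.06,-0.23,-0.06],[0,0,1.07],0.6],[[0.06,-0.23,-0.06],[0,0,1.07],0.6],[[0.06,-0.23,-0.06],[0,0,1.07],0.6],[[0.06,-0.23,-0.06],[0,0,1.07],0.6],[[0.06,-0.23,-0.06],[0,0,1.07],0.6]]';  python3 - <<'E'
from h import *
go(press(-.115,.01,.31),-78.4)
E
```

```text
t: 1.1
ee_pos: [0.535, -0.1738, 0.3373]
tcp_rot: [2.748, -1.522, -0.001]
force: [0.7, -0.2, -0.2]
grip_width: 0.599
shift [-0.0024 -0.0114 -0.0027] turn [0.001 0.001 0.357] yaw now -57.95 tcp [ 0.535  -0.1738  0.3373] F [ 0.67 -0.19 -0.19] g 0.599 t 1.1
```

```bash
python3 -m inch '[[[0,-0.01,0],[0,0,0.35],0.6],[[0,-0.01,0],[0,0,0.35],0.6],[[0,-0.01,0],[0,0,0.35],0.6],[[0,-0.01,0],[0,0,0.35],0.6]]';  python3 - <<'E'
from h import *
go(press(-.115,.01,.31),-78.4)
s=sense();im=read_camera('wrist');cv2.imwrite('pics/w1.png',im[:,:,::-1])
import pickle;pickle.dump(s,open('w1.pkl','wb'))
E
```

```text
t: 1.5
ee_pos: [0.5429, -0.1697, 0.3365]
tcp_rot: [2.448, -1.968, -0.002]
force: [0.1, -0.1, -0.1]
grip_width: 0.604
shift [-0.0039 -0.0013 -0.0035] turn [0.001 0.001 0.014] yaw now -77.61 tcp [ 0.5429 -0.1697  0.3365] F [ 0.1  -0.07 -0.14] g 0.604 t 1.5
```

View pics/w1.png

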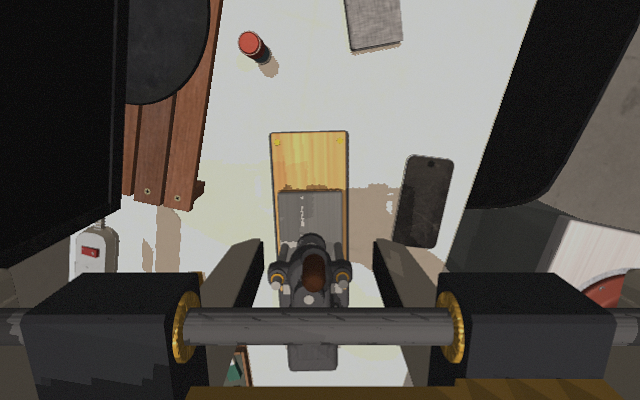

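The wrist view shows the bed's mouth corners at (269,132) and (348,130), the platen front corners at (278,192) and (342,191), and the handle top at about (315,262). The book end is at (350,52) and (402,40), and the fingers straddle the handle.

```bash
python3 - <<'E'
from h import *
import pickle;s=pickle.load(open('w1.pkl','rb'));C=cam('wrist',s)
m=ray(C,[(269.5,132),(348,130.5)],.03);w=m[0]-m[1];print(m.round(4),np.linalg.norm(w));w/=np.linalg.norm(w)
x=np.array([-w[1],w[0],0]);print('yaw',np.degrees(np.arctan2(x[1],x[0])),'bc',m.mean(0)+.15*x)
for h in(.056,.059,.062):
  p=ray(C,[(278,192.5),(342,191)],h);w2=p[0]-p[1];print(h,p.round(4),np.linalg.norm(w2),'bc',p.mean(0)+.075*x)
print('handle',ray(C,[(315,262)],.243))
b=ray(C,[(351,52),(402,41)],.022);print('book end',b,np.linalg.norm(b[0]-b[1]))
# overlay predicted handle axis
for a in(-.3,-.1,.1,.3):
  bc=m.mean(0)+.15*x;y=np.array([-x[1],x[0],0]);q=bc-.042*np.cos(a)*x+.042*np.sin(a)*y;z=.03+.011-.00255*a+.179
  print(a,q[:2].round(3),proj(C,[q+[0,0,z-.03+.023],q+[0,0,z-.03-.023]]).round(1).tolist())
E
```

```text
[[ 0.6133 -0.1949  0.03  ]
 [ 0.5122 -0.2191  0.03  ]] 0.10396616102135017
yaw 103.45339097522029 bc [ 0.52787199 -0.0610886   0.03      ]
0.056 [[ 0.5856 -0.1231  0.056 ]
 [ 0.504  -0.143   0.056 ]] 0.08396184482167102 bc [ 0.52734139 -0.06012707  0.056     ]
0.059 [[ 0.5854 -0.1239  0.059 ]
 [ 0.5044 -0.1437  0.059 ]] 0.08339714646372877 bc [ 0.52743888 -0.06087132  0.059     ]
0.062 [[ 0.5852 -0.1247  0.062 ]
 [ 0.5048 -0.1444  0.062 ]] 0.08283244810578654 bc [ 0.52753637 -0.06161558  0.062     ]
handle [[ 0.5347468  -0.12324872  0.243     ]]
book end [[ 0.53092705 -0.31455662  0.022     ]
 [ 0.47125014 -0.34074857  0.022     ]] 0.06517170987364528
-0.3 [ 0.549 -0.097] [[291.0, 287.3], [294.5, 262.8]]
-0.1 [ 0.542 -0.101] [[300.9, 285.0], [303.1, 260.8]]
0.1 [ 0.534 -0.103] [[311.2, 284.5], [312.0, 260.4]]
0.3 [ 0.525 -0.103] [[321.2, 285.9], [320.7, 261.7]]
```

```bash
python3 - <<'E'
import cv2
im=cv2.imread("pics/w1.png")[215:325,240:390];cv2.imwrite("pics/w1c.png",cv2.resize(im,None,fx=5,fy=5,interpolation=cv2.INTER_CUBIC))
E
```

```text
(no output)
```

View pics/w1c.png

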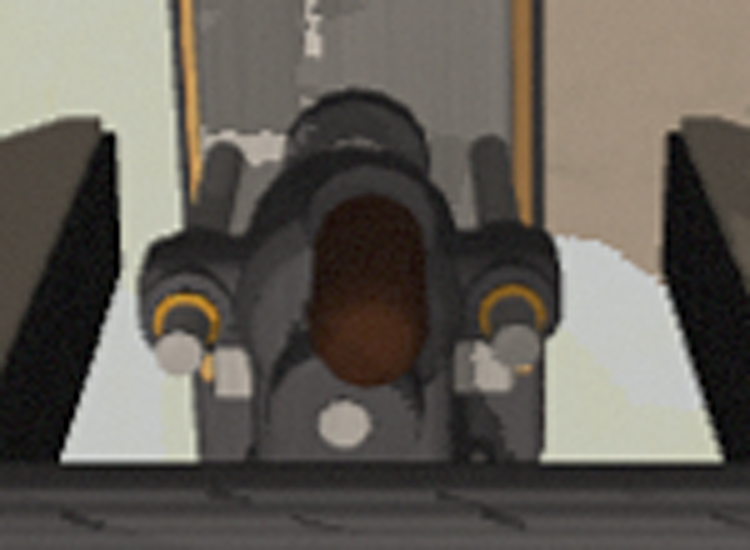

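```bash
python3 - <<'E'
from h import *
import pickle;s=pickle.load(open('w1.pkl','rb'));C=cam('wrist',s)
for z in(.03,):
  p=ray(C,[(269.5,132),(348,130.5),(274.9,215.5),(348.6,215.5)],z)
  for i,j in((0,2),(1,3)):
    d=p[j]-p[i];print(z,np.degrees(np.arctan2(d[1],d[0])),np.linalg.norm(d))
print('handle top',ray(C,[(313.5,281)],.243),'hub',ray(C,[(308.8,299.8)],.215),ray(C,[(308.8,299.8)],.235),'rods',ray(C,[(275.6,285.6),(343.4,284)],.165))
E
```

```text
0.03 104.01321262809039 0.11617665658573435
0.03 104.12682388712162 0.11818208479980753
handle top [[ 0.5323432  -0.10639838  0.243     ]] hub [[ 0.52960883 -0.07185114  0.215     ]] [[ 0.53167654 -0.0838264   0.235     ]] rods [[ 0.56269242 -0.0510661   0.165     ]
 [ 0.49226085 -0.0684062   0.165     ]]
```

```bash
sed -i 's/^PX=.*/PX=np.array([-.2385,.9711,0]);PY=np.array([-.9711,-.2385,0]);BC=np.array([.5275,-.060,.03])/' h.py; python3 - <<'E'
from h import *
go([.5315,-.103,.203],-76.2)
E
```

```text
shift [-0.0678 -0.0034  0.1337] turn [ 0.001  0.001 -0.024] yaw now -77.58 tcp [ 0.5429 -0.1699  0.3367] F [-0.58 -0.47  0.38] g 0.598 t 1.55
```

```bash
python3 -m inch '[[[-0.05,-0.003,0.03],[0,0,-0.024],0.6],[[-0.068,-0.003,0.06],[0,0,-0.024],0.6],[[-0.068,-0.003,0.1],[0,0,-0.024],0.6],[[-0.068,-0.003,0.133],[0,0,-0.024],0.6],[[-0.068,-0.003,0.133],[0,0,-0.024],0.6]]';python3 -m inch '[[[0,0,0],[0,0,0],0],[[0,0,0],[0,0,0],0],[[0,0,0],[0,0,0],0],[[0,0,0],[0,0,0],0],[[0,0,0],[0,0,0],0]]';  python3 - <<'E'
from h import *
go([.5315,-.103,.203],-76.2)
im=read_camera('wrist');cv2.imwrite('pics/w2.png',im[:,:,::-1])
E
```

```text
t: 2.05
ee_pos: [0.528, -0.102, 0.2001]
tcp_rot: [2.468, -1.936, -0.015]
force: [0.5, 0.1, 1.0]
grip_width: 0.601
t: 2.55
ee_pos: [0.5321, -0.1033, 0.2051]
tcp_rot: [-2.47, 1.939, -0.003]
force: [0.7, 1.0, 1.1]
grip_width: 0.217
shift [-0.0004  0.0005  0.0021] turn [-0.002 -0.001 -0.001] yaw now -76.28 tcp [ 0.5321 -0.1033  0.2051] F [0.75 1.   1.08] g 0.217 t 2.55
```

View pics/w2.png

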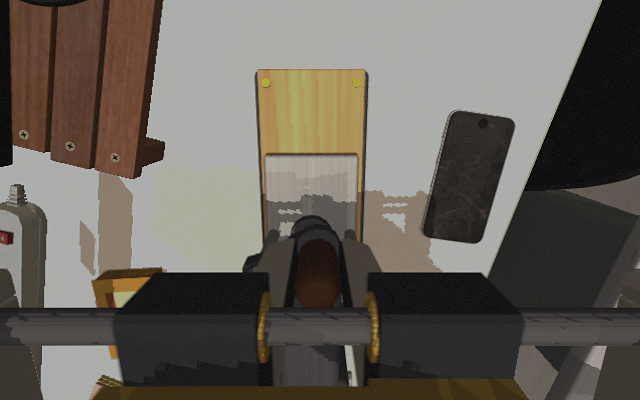

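```bash
cat > tab.py <<'E'
import sys,numpy as np
a0,st,n=map(float,sys.argv[1:4])
a=a0
for k in range(int(n)):
    rows=[]
    for i in range(1,6):
        b=a+st*i;rows.append([round(.042*(np.cos(b)-np.cos(a)),4),round(.042*(np.sin(b)-np.sin(a)),4),round(.00255*(b-a),4)])
    a+=5*st;print(round(a,3),rows)
E
python3 tab.py .135 -.3 7
```

```text
-1.365 [[np.float64(-0.0002), np.float64(-0.0126), -0.0008], [np.float64(-0.0041), np.float64(-0.0245), -0.0015], [np.float64(-0.0113), np.float64(-0.0347), -0.0023], [np.float64(-0.0213), np.float64(-0.0424), -0.0031], [np.float64(-0.033), np.float64(-0.0468), -0.0038]]
-2.865 [[np.float64(-0.0125), np.float64(-0.0007), -0.0008], [np.float64(-0.0247), np.float64(0.0023), -0.0015], [np.float64(-0.0355), np.float64(0.0088), -0.0023], [np.float64(-0.0438), np.float64(0.0182), -0.0031], [np.float64(-0.049), np.float64(0.0296), -0.0038]]
-4.365 [[np.float64(-0.0016), np.float64(0.0125), -0.0008], [np.float64(0.0006), np.float64(0.0248), -0.0015], [np.float64(0.0063), np.float64(0.036), -0.0023], [np.float64(0.0151), np.float64(0.045), -0.0031], [np.float64(0.0261), np.float64(0.051), -0.0038]]
-5.865 [[np.float64(0.0123), np.float64(0.0025), -0.0008], [np.float64(0.0248), np.float64(0.0012), -0.0015], [np.float64(0.0363), np.float64(-0.0037), -0.0023], [np.float64(0.0459), np.float64(-0.0119), -0.0031], [np.float64(0.0527), np.float64(-0.0224), -0.0038]]
-7.365 [[np.float64(0.0033), np.float64(-0.0121), -0.0008], [np.float64(0.0029), np.float64(-0.0247), -0.0015], [np.float64(-0.0012), np.float64(-0.0365), -0.0023], [np.float64(-0.0086), np.float64(-0.0466), -0.0031], [np.float64(-0.0187), np.float64(-0.0541), -0.0038]]
-8.865 [[np.float64(-0.0118), np.float64(-0.0042), -0.0008], [np.float64(-0.0244), np.float64(-0.0047), -0.0015], [np.float64(-0.0365), np.float64(-0.0014), -0.0023], [np.float64(-0.0471), np.float64(0.0053), -0.0031], [np.float64(-0.0553), np.float64(0.0148), -0.0038]]
-10.365 [[np.float64(-0.005), np.float64(0.0115), -0.0008], [np.float64(-0.0064), np.float64(0.024), -0.0015], [np.float64(-0.004), np.float64(0.0363), -0.0023], [np.float64(0.0019), np.float64(0.0474), -0.0031], [np.float64(0.0108), np.float64(0.0562), -0.0038]]
```

```bash
python3 -m inch '[[[-0.0002,-0.0126,-0.0008],[0,0,0],0],[[-0.0041,-0.0245,-0.0015],[0,0,0],0],[[-0.0113,-0.0347,-0.0023],[0,0,0],0],[[-0.0213,-0.0424,-0.0031],[0,0,0],0],[[-0.033,-0.0468,-0.0038],[0,0,0],0]]'; python3 - <<'E'
from h import *
go(BC)
s=sense();d=s['ee_pos']-BC;print('press xy',d@PX,d@PY)
E
```

```text
t: 3.1
ee_pos: [0.5704, -0.0642, 0.2087]
tcp_rot: [2.465, -1.942, 0.01]
force: [0.9, -5.6, 0.2]
grip_width: 0.219
shift [-0.0154  0.041   0.1785] turn None yaw now -76.47 tcp [ 0.5704 -0.0642  0.2087] F [ 0.89 -5.57  0.17] g 0.219 t 3.1
press xy -0.014304099856858245 -0.04062420089555797
```

```bash
python3 -m inch '[[[-0.0125,-0.0007,-0.0008],[0,0,0],0],[[-0.0247,0.0023,-0.0015],[0,0,0],0],[[-0.0355,0.0088,-0.0023],[0,0,0],0],[[-0.0438,0.0182,-0.0031],[0,0,0],0],[[-0.049,0.0296,-0.0038],[0,0,0],0]]'; python3 - <<'E'
from h import *
s=sense();d=s['ee_pos']-BC;print('press xy',d@PX,d@PY)
E
python3 -m inch '[[[-0.0016,0.0125,-0.0008],[0,0,0],0],[[0.0006,0.0248,-0.0015],[0,0,0],0],[[0.0063,0.036,-0.0023],[0,0,0],0],[[0.0151,0.045,-0.0031],[0,0,0],0],[[0.0261,0.051,-0.0038],[0,0,0],0]]'; python3 - <<'E'
from h import *
s=sense();d=s['ee_pos']-BC;print('press xy',d@PX,d@PY)
E
```

```text
t: 3.6
ee_pos: [0.5317, -0.0195, 0.2127]
tcp_rot: [-2.469, 1.937, -0.011]
force: [4.5, -1.7, -1.7]
grip_width: 0.216
press xy 0.038341824895365945 -0.013769607762386154
t: 4.1
ee_pos: [0.487, -0.0545, 0.2164]
tcp_rot: [-2.469, 1.934, -0.002]
force: [3.4, 4.3, -0.5]
grip_width: 0.219
press xy 0.01498369469260644 0.038045187001646275
```

```bash
python3 -m inch '[[[0.0123,0.0025,-0.0008],[0,0,0],0],[[0.0248,0.0012,-0.0015],[0,0,0],0],[[0.0363,-0.0037,-0.0023],[0,0,0],0],[[0.0459,-0.0119,-0.0031],[0,0,0],0],[[0.0527,-0.0224,-0.0038],[0,0,0],0]]'
python3 -m inch '[[[0.0033,-0.0121,-0.0008],[0,0,0],0],[[0.0029,-0.0247,-0.0015],[0,0,0],0],[[-0.0012,-0.0365,-0.0023],[0,0,0],0],[[-0.0086,-0.0466,-0.0031],[0,0,0],0],[[-0.0187,-0.0541,-0.0038],[0,0,0],0]]'; python3 - <<'E'
from h import *
s=sense();d=s['ee_pos']-BC;print('press xy',d@PX,d@PY)
E
python3 -m inch '[[[-0.0118,-0.0042,-0.0008],[0,0,0],0],[[-0.0244,-0.0047,-0.0015],[0,0,0],0],[[-0.0365,-0.0014,-0.0023],[0,0,0],0],[[-0.0471,0.0053,-0.0031],[0,0,0],0],[[-0.0553,0.0148,-0.0038],[0,0,0],0]]'; python3 - <<'E'
from h import *
s=sense();d=s['ee_pos']-BC;print('press xy',d@PX,d@PY)
E
```

```text
t: 4.6
ee_pos: [0.5174, -0.102, 0.22]
tcp_rot: [2.47, -1.94, -0.009]
force: [-4.8, 2.1, 7.3]
grip_width: 0.22
t: 5.1
ee_pos: [0.5677, -0.0765, 0.2239]
tcp_rot: [2.463, -1.942, 0.007]
force: [-0.6, -4.7, 1.3]
grip_width: 0.218
press xy -0.025562060315321426 -0.035077076351553334
t: 5.6
ee_pos: [0.5431, -0.022, 0.228]
tcp_rot: [-2.468, 1.938, -0.011]
force: [4.7, -1.8, -0.2]
grip_width: 0.218
press xy 0.03312900284703997 -0.02424510901313691
```

```bash
python3 -m inch '[[[-0.005,0.0115,-0.0008],[0,0,0],0],[[-0.0064,0.024,-0.0015],[0,0,0],0],[[-0.0064,0.024,-0.0015],[0,0,0],0],[[-0.0064,0.024,-0.0015],[0,0,0],0.6],[[-0.0064,0.024,-0.0015],[0,0,0],0.6]]'
python3 -m inch '[[[0,0,0],[0,0,0],0.6],[[0,0,-0.04],[0,0,0],1],[[0,0,-0.08],[0,0,0],1],[[0.05,0,-0.08],[0,0,0],1],[[0.1,0,-0.08],[0,0,0],1]]'; python3 - <<'E'
from h import *
# book: wrist end (.531,-.3146),(.4713,-.3407); top-cam all corners
e=np.array([[.531,-.3146],[.4713,-.3407]]);w=e[0]-e[1];w/=np.linalg.norm(w);l=np.array([w[1],-w[0]]);print('book long',np.degrees(np.arctan2(l[1],l[0])))
c=e.mean(0)+.085*l;print(c)
go([c[0],c[1]+.03,.20],np.degrees(np.arctan2(l[1],l[0])))
E
```

```text
t: 6.1
ee_pos: [0.5149, -0.021, 0.2281]
tcp_rot: [2.47, -1.94, -0.003]
force: [-1.6, -0.2, -0.5]
grip_width: 0.341
t: 6.6
ee_pos: [0.5404, -0.1173, 0.3097]
tcp_rot: [-2.475, 1.932, -0.002]
force: [0.3, -0.0, -0.2]
grip_width: 0.773
book long -66.38572793192837
[ 0.53519907 -0.40553235]
shift [0.2493 0.0681 0.1096] turn [-0.003 -0.    -0.167] yaw now -75.94 tcp [ 0.5404 -0.1173  0.3097] F [ 0.27 -0.03 -0.19] g 0.773 t 6.6
```

```bash
python3 -m inch '[[[0.05,0.014,0],[0,0,-0.14],1],[[0.1,0.027,0.0],[0,0,-0.167],1],[[0.15,0.041,0.03],[0,0,-0.167],1],[[0.2,0.055,0.07],[0,0,-0.167],1],[[0.249,0.068,0.11],[0,0,-0.167],1]]'
python3 -m inch '[[[0,0,0],[0,0,0],1],[[0,0,0],[0,0,0],1]]'; python3 - <<'E'
from h import *
import pickle
s=sense();im=read_camera('wrist');cv2.imwrite('pics/w3.png',im[:,:,::-1]);pickle.dump(s,open('w3.pkl','wb'))
go([.535,-.4055,.2],-66.4)
E
```

```text
t: 7.1
ee_pos: [0.5326, -0.3439, 0.2236]
tcp_rot: [-2.624, 1.728, 0.0]
force: [0.4, -0.8, 0.3]
grip_width: 1.0
t: 7.3
ee_pos: [0.532, -0.3424, 0.2231]
tcp_rot: [2.622, -1.73, -0.006]
force: [0.6, -0.1, 0.0]
grip_width: 1.002
shift [0.0598 0.024  0.0244] turn [-0.     0.002 -0.005] yaw now -66.68 tcp [ 0.5334 -0.3411  0.2245] F [ 0.34  0.3  -0.8 ] g 0.998 t 7.35
```

View pics/w3.png

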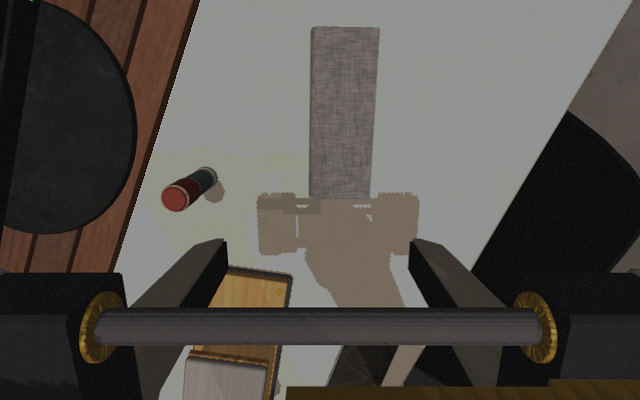

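The book's corners in the wrist view are at (313,28), (380,28), (370,198) and (311,197), clear of the glue stick on the left.

```bash
python3 - <<'E'
from h import *
import pickle;s=pickle.load(open('w3.pkl','rb'));C=cam('wrist',s)
b=ray(C,[(315,28),(380,28),(370,197),(312.5,196)],.022);print(b.round(4));print([np.linalg.norm(b[i]-b[(i+1)%4]).round(4) for i in range(4)])
l=b[0]+b[1]-b[2]-b[3];y=np.degrees(np.arctan2(l[1],l[0]));c=b.mean(0);print(y,c)
go([c[0],c[1],.1],y)
E
```

```text
[[ 0.5906 -0.4745  0.022 ]
 [ 0.5337 -0.4989  0.022 ]
 [ 0.4707 -0.3446  0.022 ]
 [ 0.5284 -0.3212  0.022 ]]
[np.float64(0.0619), np.float64(0.1666), np.float64(0.0623), np.float64(0.1655)]
-67.84395751501712 [ 0.5308265  -0.40981889  0.022     ]
shift [0.0622 0.0296 0.1244] turn [-0.     0.002  0.02 ] yaw now -66.68 tcp [ 0.5334 -0.3411  0.2245] F [ 0.34  0.3  -0.8 ] g 0.998 t 7.35
```

```bash
python3 -m inch '[[[0.03,0.015,0.03],[0,0,0.02],1],[[0.062,0.0296,0.06],[0,0,0.02],1],[[0.062,0.0296,0.11],[0,0,0.02],1],[[0.062,0.0296,0.15],[0,0,0.02],1],[[0.062,0.0296,0.15],[0,0,0.02],1]]'; python3 - <<'E'
from h import *
go([.5308,-.4098,.006],-67.8)
E
```

```text
t: 7.85
ee_pos: [0.5289, -0.4052, 0.0698]
tcp_rot: [-2.607, 1.748, 0.018]
force: [-0.6, 0.6, -0.7]
grip_width: 1.001
shift [ 0.0057 -0.0003  0.0637] turn [0.004 0.011 0.002] yaw now -67.69 tcp [ 0.5289 -0.4052  0.0698] F [-0.64  0.65 -0.71] g 1.001 t 7.85
```

```bash
python3 -m inch '[[[0.002,0,0.04],[0,0,0],1],[[0.002,0,0.064],[0,0,0],1],[[0.002,0,0.064],[0,0,0],1],[[0.002,0,0.064],[0,0,0],0],[[0.002,0,0.064],[0,0,0],0]]';python3 -m inch '[[[0,0,0],[0,0,0],0],[[0,0,0],[0,0,0],0],[[0,0,0],[0,0,0],0],[[0,0,0],[0,0,0],0]]';python3 -m inch '[[[0,0,-0.02],[0,0,0],0],[[0,0,-0.05],[0,0,0],0],[[0,0,-0.09],[0,0,0],0],[[0,0,-0.12],[0,0,0],0],[[0,0,-0.12],[0,0,0],0]]';  python3 - <<'E'
from h import *
go(press(-.105,0,.085),-76.2)
E
```

```text
t: 8.35
ee_pos: [0.5334, -0.4135, 0.0143]
tcp_rot: [2.607, -1.752, 0.009]
force: [0.1, 0.3, 0.5]
grip_width: 0.873
t: 8.75
ee_pos: [0.5332, -0.4128, 0.0129]
tcp_rot: [-2.606, 1.753, -0.007]
force: [0.6, 1.9, 5.8]
grip_width: 0.704
t: 9.25
ee_pos: [0.5327, -0.4151, 0.1356]
tcp_rot: [2.605, -1.753, 0.014]
force: [1.1, -0.1, -1.9]
grip_width: 0.708
shift [-0.2272 -0.1137  0.0191] turn [-0.004 -0.008  0.145] yaw now -67.88 tcp [ 0.5327 -0.4151  0.1356] F [ 1.11 -0.13 -1.91] g 0.708 t 9.25
```

```bash
python3 - <<'E'
from h import *
import pickle;s=pickle.load(open('w3.pkl','rb'));C=cam('wrist',s)
for uv,z in(((175,198),.096),((207,175),.004)):
  g=ray(C,[uv],z)[0];print(g,(g-BC)@PX,(g-BC)@PY)
s=pickle.load(open('w1.pkl','rb'));C=cam('wrist',s)
for uv,z in(((249,43),.096),((265,58),.004)):
  g=ray(C,[uv],z)[0];print(g,(g-BC)@PX,(g-BC)@PY)
go(press(-.172,.01,.11),-76.2)
E
```

```text
[ 0.64363213 -0.29138572  0.096     ] -0.2523961837262452 -0.057590413065621224
[ 0.64431225 -0.29286213  0.004     ] -0.25399213418874145 -0.057898762954055404
[ 0.64347726 -0.28888599  0.096     ] -0.24993176223623195 -0.05803620620204321
[ 0.63898847 -0.28564395  0.004     ] -0.24571283729799567 -0.054450372228120346
shift [-0.1621 -0.0942 -0.0054] turn [-0.004 -0.008  0.145] yaw now -67.88 tcp [ 0.5327 -0.4151  0.1356] F [ 1.11 -0.13 -1.91] g 0.708 t 9.25
```

```bash
python3 -m inch '[[[-0.045,-0.025,-0.01],[0,0,0.1],0],[[-0.085,-0.05,-0.01],[0,0,0.145],0],[[-0.125,-0.075,-0.01],[0,0,0.145],0],[[-0.16,-0.094,-0.006],[0,0,0.145],0],[[-0.16,-0.094,-0.006],[0,0,0.145],0]]';python3 -m inch '[[[0,0,0],[0,0,0],0],[[0,0,0],[0,0,0],0]]'; python3 - <<'E'
from h import *
go(press(-.174,.006,.0185),-76.2)
import pickle
s=sense();im=read_camera('wrist');cv2.imwrite('pics/w4.png',im[:,:,::-1]);pickle.dump(s,open('w4.pkl','wb'))
E
```

```text
t: 9.75
ee_pos: [0.5583, -0.2178, 0.1335]
tcp_rot: [-2.481, 1.92, 0.017]
force: [0.9, 1.0, -1.9]
grip_width: 0.703
t: 9.95
ee_pos: [0.5565, -0.2306, 0.1359]
tcp_rot: [2.469, -1.939, -0.002]
force: [-0.0, -0.9, -1.5]
grip_width: 0.705
shift [ 0.0013 -0.0068  0.0874] turn [ 0.003 -0.001 -0.002] yaw now -76.3 tcp [ 0.5565 -0.2306  0.1359] F [-0.02 -0.88 -1.52] g 0.705 t 9.95
```

View pics/w4.png

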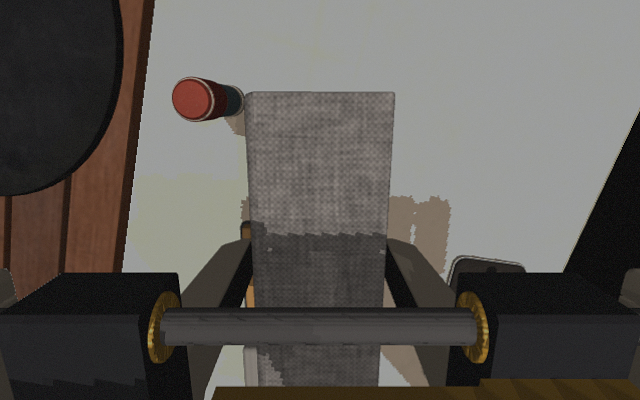

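The book is held square, its far end at row 92. The glue stick is about 20 mm off to the left. Next I lower outside the mouth, then slide in.

```bash
python3 -m inch '[[[0.001,-0.003,0.03],[0,0,0],0],[[0.001,-0.003,0.06],[0,0,0],0],[[0.001,-0.003,0.086],[0,0,0],0],[[0.001,-0.003,0.086],[0,0,0],0],[[0.001,-0.003,0.086],[0,0,0],0]]'; python3 - <<'E'
from h import *
go(press(-.105,.00,.014),-76.2)
E
```

```text
t: 10.5
ee_pos: [0.5605, -0.2308, 0.0509]
tcp_rot: [2.47, -1.94, 0.0]
force: [0.4, -0.7, -2.7]
grip_width: 0.703
shift [-0.0688 -0.0085  0.0068] turn [ 0.001 -0.001 -0.002] yaw now -76.3 tcp [ 0.5605 -0.2308  0.0509] F [ 0.45 -0.69 -2.66] g 0.703 t 10.5
```

```bash
python3 -m inch '[[[-0.02,-0.003,0],[0,0,0],0],[[-0.045,-0.0085,0],[0,0,0],0],[[-0.068,-0.0085,0],[0,0,0],0],[[-0.068,-0.0085,0.003],[0,0,0],0],[[-0.068,-0.0085,0.006],[0,0,0],0]]'; python3 - <<'E'
from h import *
go(press(-.105,.00,.013),-76.2)
E
```

```text
t: 11.0
ee_pos: [0.5544, -0.1619, 0.0465]
tcp_rot: [-2.472, 1.937, -0.006]
force: [0.0, -0.6, -1.6]
grip_width: 0.704
shift [-0.0004  0.0019  0.0035] turn [-0.003 -0.003  0.001] yaw now -76.14 tcp [ 0.5544 -0.1619  0.0465] F [ 0.   -0.64 -1.6 ] g 0.704 t 11.0
```

```bash
python3 -m inch '[[[0,0.001,0.002],[0,0,0],0],[[0,0.001,0.004],[0,0,0],0],[[0,0.001,0.004],[0,0,0],0]]'; python3 - <<'E'
from h import *
go(press(-.105,.00,.013),-76.2)
E
```

```text
t: 11.3
ee_pos: [0.5524, -0.1636, 0.0429]
tcp_rot: [-2.47, 1.941, -0.004]
force: [-3.0, 0.8, 8.5]
grip_width: 0.706
shift [-0.0015 -0.0005 -0.0001] turn [-0.002 -0.002 -0.002] yaw now -76.31 tcp [ 0.5524 -0.1636  0.0429] F [-2.97  0.83  8.47] g 0.706 t 11.3
```

```bash
python3 -m inch '[[[0,0,-0.001],[0,0,0],0.9],[[0,0,-0.001],[0,0,0],0.9],[[0,0,-0.001],[0,0,0],0.9],[[0,0,-0.04],[0,0,0],0.9],[[0,0,-0.08],[0,0,0],0.9]]';python3 -m inch '[[[0.05,0,0],[0,0,0],0.9],[[0.05,0,-0.02],[0,0,0],0.5],[[0.05,0,-0.02],[0,0,0],0.5]]'; python3 - <<'E'
from h import *
import pickle
s=sense();im=read_camera('wrist');cv2.imwrite('pics/w5.png',im[:,:,::-1]);pickle.dump(s,open('w5.pkl','wb'))
go(press(-.22,.0,.014),-76.2)
E
```

```text
t: 11.8
ee_pos: [0.551, -0.1612, 0.1203]
tcp_rot: [2.471, -1.937, -0.005]
force: [1.5, 0.4, -0.1]
grip_width: 0.898
t: 12.1
ee_pos: [0.5652, -0.2126, 0.1429]
tcp_rot: [-2.469, 1.941, -0.009]
force: [0.2, 0.4, -0.2]
grip_width: 0.774
shift [0.0651 0.0003 0.0974] turn [-0.002 -0.001 -0.   ] yaw now -76.21 tcp [ 0.5645 -0.2103  0.1413] F [-0.41  0.56 -1.24] g 0.733 t 12.15
```

View pics/w5.png

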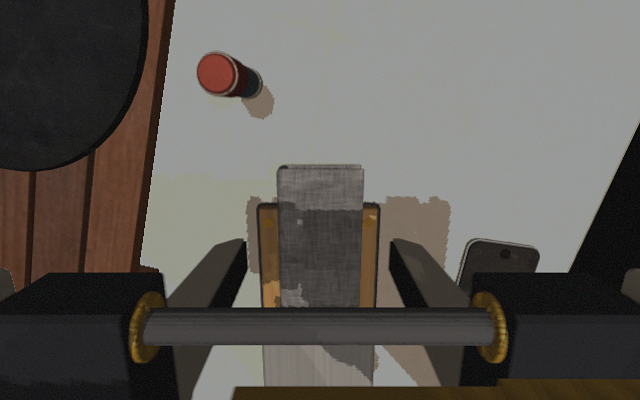

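The book lies on the bed, with its end corners at (278,166) and (363,165). The bed's front corners are at (258,204) and (380,204).

```bash
python3 - <<'E'
from h import *
import pickle;s=pickle.load(open('w5.pkl','rb'));C=cam('wrist',s)
f=lambda uv,z:[(round((g-BC)@PX,4),round((g-BC)@PY,4)) for g in ray(C,uv,z)]
print('book end',f([(278,167),(363.5,166)],.052),'book far',f([(279.5,306),(360.5,306)],.052))
print('bed',f([(258,204.5),(380,204.5)],.03),f([(262,303),(376,303)],.03))
E
```

```text
book end [(np.float64(-0.1884), np.float64(-0.0298)), (np.float64(-0.189), np.float64(0.0335))] book far [(np.float64(-0.0722), np.float64(-0.0323)), (np.float64(-0.0722), np.float64(0.0347))]
bed [(np.float64(-0.1533), np.float64(-0.0499)), (np.float64(-0.1532), np.float64(0.0509))] [(np.float64(-0.0615), np.float64(-0.0507)), (np.float64(-0.0615), np.float64(0.0514))]
```

```bash
python3 -m inch '[[[0.04,0,0],[0,0,0],0.35],[[0.065,0,0.02],[0,0,0],0.35],[[0.065,0,0.03],[0,0,0],0.35],[[0.065,0,0.06],[0,0,0],0.35],[[0.065,0,0.093],[0,0,0],0.35]]';python3 -m inch '[[[-0.01,0,0],[0,0,0],0.35],[[-0.03,0,0],[0,0,0],0.35],[[-0.05,0,0],[0,0,0],0.35],[[-0.07,0,0],[0,0,0],0.35],[[-0.085,0,0],[0,0,0],0.35]]'; python3 - <<'E'
from h import *
go(press(-.0925,.0,.008),-76.2)
E
```

```text
t: 12.65
ee_pos: [0.5799, -0.2705, 0.0463]
tcp_rot: [-2.473, 1.934, 0.002]
force: [0.3, 0.9, -0.2]
grip_width: 0.359
t: 13.15
ee_pos: [0.5594, -0.1873, 0.0486]
tcp_rot: [-2.474, 1.933, 0.0]
force: [0.7, -1.1, -0.8]
grip_width: 0.351
shift [-0.0388  0.0005  0.0107] turn [-0.001  0.001  0.003] yaw now -76.01 tcp [ 0.5594 -0.1873  0.0486] F [ 0.66 -1.12 -0.81] g 0.351 t 13.15
```

```bash
python3 -m inch '[[[0.008,0,0],[0,0,0],0.35],[[0.008,0,0.009],[0,0,0],0.35],[[0,0,0.009],[0,0,0],0.35],[[-0.015,0,0.009],[0,0,0],0.35],[[-0.025,0,0.009],[0,0,0],0.35]]'; python3 - <<'E'
from h import *
go(press(-.0925,.0,.008),-76.2)
E
```

```text
t: 13.65
ee_pos: [0.5528, -0.165, 0.0385]
tcp_rot: [-2.473, 1.938, 0.001]
force: [0.5, -1.3, -0.4]
grip_width: 0.35
shift [-0.0155 -0.0005  0.0005] turn [0.    0.001 0.001] yaw now -76.17 tcp [ 0.5528 -0.165   0.0385] F [ 0.51 -1.3  -0.45] g 0.35 t 13.65
```

```bash
for i in 1; do python3 -m inch '[[[-0.003,0,0],[0,0,0],0.35],[[-0.006,0,0],[0,0,0],0.35],[[-0.008,0,0],[0,0,0],0.35],[[-0.01,0,0],[0,0,0],0.35]]';done; python3 -m inch '[[[-0.0015,0,0],[0,0,0],0.35],[[-0.003,0,0],[0,0,0],0.35]]'; python3 - <<'E'
from h import *
go(press(-.0925,.0,.008),-76.2)
E
```

```text
t: 14.05
ee_pos: [0.5509, -0.1568, 0.0389]
tcp_rot: [2.472, -1.938, 0.001]
force: [-0.6, -0.7, -0.2]
grip_width: 0.348
t: 14.25
ee_pos: [0.5502, -0.1538, 0.0389]
tcp_rot: [2.472, -1.938, 0.001]
force: [0.6, -1.5, -0.7]
grip_width: 0.348
shift [-0.004  -0.0004  0.0009] turn [-0. -0.  0.] yaw now -76.19 tcp [ 0.5502 -0.1538  0.0389] F [ 0.64 -1.48 -0.65] g 0.348 t 14.25
```

```bash
python3 -m inch '[[[-0.001,0,0],[0,0,0],0.35],[[-0.002,0,0],[0,0,0],0.35],[[-0.003,0,0],[0,0,0],0.35]]';python3 -m inch '[[[-0.001,0,0],[0,0,0],0.35],[[-0.002,0,0],[0,0,0],0.35]]';python3 - <<'E'
from h import *
go(press(-.0925,.0,.008),-76.2)
E
```

```text
t: 14.55
ee_pos: [0.5494, -0.1508, 0.0389]
tcp_rot: [2.473, -1.938, 0.001]
force: [0.4, -2.2, 0.3]
grip_width: 0.347
t: 14.75
ee_pos: [0.5494, -0.1506, 0.039]
tcp_rot: [2.471, -1.938, 0.005]
force: [1.2, -5.1, -1.9]
grip_width: 0.35
shift [-0.0007 -0.0003  0.001 ] turn [-0.001 -0.003 -0.   ] yaw now -76.21 tcp [ 0.5494 -0.1506  0.039 ] F [ 1.21 -5.07 -1.94] g 0.35 t 14.75
```

```bash
python3 -m inch '[[[-0.0015,0,0],[0,0,0],0.35],[[-0.0015,0,0],[0,0,0],0.35]]';python3 -m inch '[[[0.015,0,0],[0,0,0],0.35],[[0.05,0,0],[0,0,0],0.35],[[0.07,0,-0.03],[0,0,0],0.35],[[0.07,0,-0.08],[0,0,0],0.35],[[0.07,0,-0.13],[0,0,0],0.6]]';python3 -m inch '[[[0,0,-0.02],[0,0,0],0.6],[[0,0,-0.02],[0,0,0],0.6]]'; python3 - <<'E'
from h import *
import pickle
s=sense();im=read_camera('wrist');cv2.imwrite('pics/w6.png',im[:,:,::-1]);pickle.dump(s,open('w6.pkl','wb'))
go(press(.0422,-.0013,.180),-76.2)
E
```

```text
t: 14.95
ee_pos: [0.5494, -0.1506, 0.0393]
tcp_rot: [2.47, -1.938, 0.009]
force: [1.3, -6.2, -0.6]
grip_width: 0.349
t: 15.45
ee_pos: [0.5641, -0.215, 0.1692]
tcp_rot: [2.471, -1.939, -0.008]
force: [0.9, -0.5, 0.7]
grip_width: 0.396
t: 15.65
ee_pos: [0.5671, -0.2156, 0.1925]
tcp_rot: [-2.47, 1.935, -0.008]
force: [-0.2, 0.3, -0.2]
grip_width: 0.557
shift [-0.2015 -0.0014 -0.02  ] turn [-0.002  0.001  0.001] yaw now -76.13 tcp [ 0.5657 -0.2147  0.1898] F [-0.24  0.31 -0.61] g 0.579 t 15.7
```

View pics/w6.png

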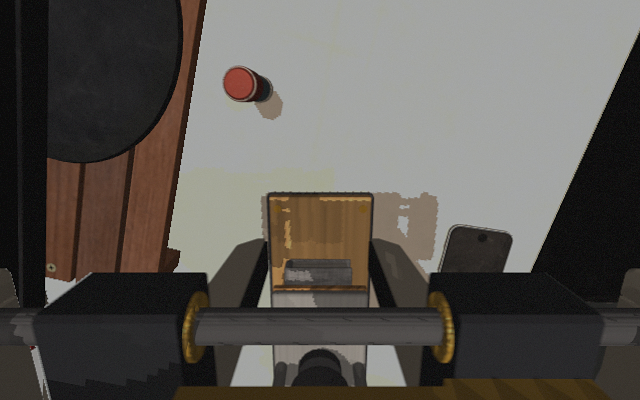

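The book end shows in front of the platen, corners about (285,262) and (352,260), with the bed edges at columns 268 and 372. I'll check centring with numbers and work out the crank table.

```bash
python3 - <<'E'
from h import *
import pickle;s=pickle.load(open('w6.pkl','rb'));C=cam('wrist',s)
f=lambda uv,z:[(round((g-BC)@PX,4),round((g-BC)@PY,4)) for g in ray(C,uv,z)]
print('book end',f([(285,261),(352.5,260.5)],.052),'bed',f([(268,194),(373,194)],.03))
# handle when released at t 6.1
g=np.array([.5149,-.021,.2281])-BC;print('handle',g@PX,g@PY,g[2])
E
python3 tab.py -9.45 .3 4
```

```text
book end [(np.float64(-0.0925), np.float64(-0.0332)), (np.float64(-0.0932), np.float64(0.031))] bed [(np.float64(-0.1526), np.float64(-0.0503)), (np.float64(-0.1529), np.float64(0.0511))]
handle 0.040877999999999984 0.0029343599999999484 0.1981
-7.95 [[np.float64(0.0016), np.float64(-0.0125), 0.0008], [np.float64(0.0067), np.float64(-0.0239), 0.0015], [np.float64(0.0151), np.float64(-0.0333), 0.0023], [np.float64(0.0258), np.float64(-0.0398), 0.0031], [np.float64(0.038), np.float64(-0.0429), 0.0038]]
-6.45 [[np.float64(0.0125), np.float64(0.0007), 0.0008], [np.float64(0.0243), np.float64(0.005), 0.0015], [np.float64(0.0343), np.float64(0.0127), 0.0023], [np.float64(0.0415), np.float64(0.0229), 0.0031], [np.float64(0.0454), np.float64(0.0348), 0.0038]]
-4.95 [[np.float64(0.0002), np.float64(0.0126), 0.0008], [np.float64(-0.0033), np.float64(0.0246), 0.0015], [np.float64(-0.0102), np.float64(0.0351), 0.0023], [np.float64(-0.0199), np.float64(0.043), 0.0031], [np.float64(-0.0315), np.float64(0.0478), 0.0038]]
-3.45 [[np.float64(-0.0125), np.float64(0.0011), 0.0008], [np.float64(-0.0248), np.float64(-0.0015), 0.0015], [np.float64(-0.0357), np.float64(-0.0077), 0.0023], [np.float64(-0.0443), np.float64(-0.0168), 0.0031], [np.float64(-0.0499), np.float64(-0.0281), 0.0038]]
```

```bash
python3 -m inch '[[[0,0,-0.05],[0,0,0],0.6],[[-0.02,0,-0.09],[0,0,0],0.6],[[-0.06,0.003,-0.12],[0,0,0],0.6],[[-0.11,0.003,-0.12],[0,0,0],0.6],[[-0.155,0.003,-0.12],[0,0,0],0.6]]'; python3 -m inch '[[[-0.045,0,0],[0,0,0],0.6],[[-0.045,0,0],[0,0,0],0.6],[[-0.045,0,0],[0,0,0],0.6]]';python3 - <<'E'
from h import *
go(press(.0415,.003,.1985),-76.2)
E
```

```text
t: 16.2
ee_pos: [0.524, -0.0627, 0.3075]
tcp_rot: [2.473, -1.937, -0.006]
force: [-0.1, -0.0, -0.0]
grip_width: 0.597
t: 16.5
ee_pos: [0.5134, -0.02, 0.3069]
tcp_rot: [2.474, -1.932, -0.006]
force: [0.1, -0.4, -0.5]
grip_width: 0.603
shift [ 0.0009 -0.0015  0.0784] turn [0.005 0.002 0.004] yaw now -75.95 tcp [ 0.5134 -0.02    0.3069] F [ 0.11 -0.41 -0.53] g 0.603 t 16.5
```

```bash
python3 -m inch '[[[0.001,-0.001,0.035],[0,0,0],0.6],[[0.001,-0.001,0.065],[0,0,0],0.6],[[0.001,-0.001,0.078],[0,0,0],0.6],[[0.001,-0.001,0.078],[0,0,0],0.6],[[0.001,-0.001,0.078],[0,0,0],0]]';python3 -m inch '[[[0,0,0],[0,0,0],0],[[0,0,0],[0,0,0],0],[[0,0,0],[0,0,0],0],[[0,0,0],[0,0,0],0]]';python3 - <<'E'
from h import *
go(press(.0415,.003,.1985),-76.2)
s=sense();d=s['ee_pos']-BC;print(d@PX,d@PY)
E
```

```text
t: 17.0
ee_pos: [0.5158, -0.0241, 0.2305]
tcp_rot: [2.469, -1.94, -0.001]
force: [-0.1, -0.4, 0.5]
grip_width: 0.552
t: 17.4
ee_pos: [0.516, -0.0224, 0.2313]
tcp_rot: [-2.472, 1.937, -0.001]
force: [1.2, 0.5, 0.2]
grip_width: 0.22
shift [-0.0022  0.0008  0.0028] turn [-0.001 -0.     0.001] yaw now -76.16 tcp [ 0.516  -0.0224  0.2313] F [1.21 0.51 0.15] g 0.22 t 17.4
0.03926827657409207 0.0021661082138203606
```

```bash
python3 -m inch '[[[0.0016,-0.0125,0.0008],[0,0,0],0],[[0.0067,-0.0239,0.0015],[0,0,0],0],[[0.0151,-0.0333,0.0023],[0,0,0],0],[[0.0258,-0.0398,0.0031],[0,0,0],0],[[0.038,-0.0429,0.0038],[0,0,0],0]]'; python3 -m inch '[[[0.0125,0.0007,0.0008],[0,0,0],0],[[0.0243,0.005,0.0015],[0,0,0],0],[[0.0343,0.0127,0.0023],[0,0,0],0],[[0.0415,0.0229,0.0031],[0,0,0],0],[[0.0454,0.0348,0.0038],[0,0,0],0]]';python3 - <<'E'
from h import *
s=sense();d=s['ee_pos']-BC;print(d@PX,d@PY,s['ee_pos'][2])
E
```

```text
t: 17.9
ee_pos: [0.5683, -0.0481, 0.2274]
tcp_rot: [-2.472, 1.934, -0.001]
force: [-0.1, 2.7, 4.8]
grip_width: 0.217
t: 18.4
ee_pos: [0.5429, -0.1023, 0.2233]
tcp_rot: [-2.471, 1.939, -0.0]
force: [2.4, 6.4, 4.8]
grip_width: 0.219
-0.04474960525079975 -0.004829073416198849 0.2233201262366615
```

```bash
python3 tab.py -6.45 .15 8 | sed 's/np.float64(\([^)]*\))/\1/g'
```

```text
-5.7 [[0.0006, 0.0063, 0.0004], [0.0002, 0.0126, 0.0008], [-0.0011, 0.0187, 0.0011], [-0.0033, 0.0246, 0.0015], [-0.0064, 0.0301, 0.0019]]
-4.95 [[-0.0038, 0.005, 0.0004], [-0.0084, 0.0093, 0.0008], [-0.0136, 0.0129, 0.0011], [-0.0192, 0.0158, 0.0015], [-0.0252, 0.0177, 0.0019]]
-4.2 [[-0.0062, 0.001, 0.0004], [-0.0125, 0.0011, 0.0008], [-0.0187, 0.0002, 0.0011], [-0.0248, -0.0015, 0.0015], [-0.0305, -0.0042, 0.0019]]
-3.45 [[-0.0052, -0.0035, 0.0004], [-0.0099, -0.0077, 0.0008], [-0.0139, -0.0126, 0.0011], [-0.0171, -0.018, 0.0015], [-0.0194, -0.0239, 0.0019]]
-2.7 [[-0.0015, -0.0061, 0.0004], [-0.002, -0.0124, 0.0008], [-0.0016, -0.0187, 0.0011], [-0.0002, -0.0248, 0.0015], [0.002, -0.0307, 0.0019]]
-1.95 [[0.0031, -0.0055, 0.0004], [0.007, -0.0104, 0.0008], [0.0116, -0.0147, 0.0011], [0.0168, -0.0183, 0.0015], [0.0224, -0.0211, 0.0019]]
-1.2 [[0.006, -0.0019, 0.0004], [0.0122, -0.0029, 0.0008], [0.0185, -0.0029, 0.0011], [0.0247, -0.002, 0.0015], [0.0308, -0.0001, 0.0019]]
-0.45 [[0.0057, 0.0027, 0.0004], [0.0109, 0.0062, 0.0008], [0.0155, 0.0105, 0.0011], [0.0194, 0.0154, 0.0015], [0.0226, 0.0209, 0.0019]]
```

```bash
cat > t.py <<'E'
from h import *
s=sense();d=s['ee_pos']-BC;X=-(d@PX)-.0022;Y=d@PY+.001;a=np.arctan2(Y,X)-2*np.pi
if a<-7.5:a+=2*np.pi
F=np.array(s['force']);fx=-(F@PX);fy=F@PY;a_=a
print('a %.3f r %.4f z %.4f pull %.2f radial %.2f Fz %.2f t %.2f'%(a,np.hypot(X,Y),s['ee_pos'][2],fx*np.sin(a)-fy*np.cos(a),fx*np.cos(a)+fy*np.sin(a),F[2],s['t']))
E
python3 t.py
python3 -m inch '[[[-0.0009,0.0063,0.0004],[0,0,0],0],[[-0.0013,0.0126,0.0008],[0,0,0],0],[[-0.0026,0.0187,0.0011],[0,0,0],0]]' >/dev/null;python3 t.py
python3 -m inch '[[[-0.0022,0.0059,0.0004],[0,0,0],0],[[-0.0053,0.0114,0.0008],[0,0,0],0]]'>/dev/null;python3 t.py
python3 -m inch '[[[-0.0038,0.005,0.0004],[0,0,0],0],[[-0.0084,0.0093,0.0008],[0,0,0],0]]'>/dev/null;python3 t.py
```

```text
a -6.373 r 0.0427 z 0.2233 pull 4.30 radial -5.28 Fz 4.75 t 18.40
a -5.944 r 0.0427 z 0.2223 pull 3.30 radial -1.05 Fz 1.96 t 18.70
a -5.646 r 0.0427 z 0.2215 pull 3.04 radial -1.40 Fz 2.54 t 18.90
a -5.351 r 0.0427 z 0.2207 pull 4.85 radial -4.22 Fz 2.25 t 19.10
```

```bash
python3 -m inch '[[[-0.0052,0.0036,0.0003],[0,0,0],0],[[-0.0108,0.0065,0.0007],[0,0,0],0],[[-0.0168,0.0084,0.0011],[0,0,0],0]]' >/dev/null;python3 t.py; for i in -4.95 -4.65 -4.35 -4.05 -3.75 -3.45; do python3 tab.py $i .1 1 | sed 's/np.float64(\([^)]*\))/\1/g'; done
```

```text
a -4.930 r 0.0427 z 0.2197 pull 3.28 radial -6.96 Fz -0.20 t 19.40
-4.45 [[-0.0041, 0.0008, 0.0003], [-0.0083, 0.0012, 0.0005], [-0.0125, 0.0011, 0.0008], [-0.0167, 0.0006, 0.001], [-0.0208, -0.0003, 0.0013]]
-4.15 [[-0.0042, -0.0005, 0.0003], [-0.0083, -0.0014, 0.0005], [-0.0123, -0.0026, 0.0008], [-0.0161, -0.0043, 0.001], [-0.0198, -0.0064, 0.0013]]
-3.85 [[-0.0038, -0.0017, 0.0003], [-0.0075, -0.0037, 0.0005], [-0.0109, -0.0062, 0.0008], [-0.0141, -0.0089, 0.001], [-0.017, -0.0119, 0.0013]]
-3.55 [[-0.0032, -0.0027, 0.0003], [-0.0061, -0.0058, 0.0005], [-0.0086, -0.0091, 0.0008], [-0.0109, -0.0127, 0.001], [-0.0127, -0.0164, 0.0013]]
-3.25 [[-0.0022, -0.0036, 0.0003], [-0.0041, -0.0073, 0.0005], [-0.0056, -0.0113, 0.0008], [-0.0066, -0.0153, 0.001], [-0.0073, -0.0195, 0.0013]]
-2.95 [[-0.0011, -0.0041, 0.0003], [-0.0017, -0.0082, 0.0005], [-0.002, -0.0124, 0.0008], [-0.0018, -0.0166, 0.001], [-0.0012, -0.0207, 0.0013]]
```

```bash
python3 -m inch '[[[-0.0041,-0.0007,0.0003],[0,0,0],0],[[-0.0083,-0.0013,0.0005],[0,0,0],0]]' >/dev/null;python3 t.py;python3 -m inch '[[[-0.0042,-0.0001,0.0003],[0,0,0],0]]' >/dev/null;python3 t.py
python3 -m inch '[[[-0.0042,-0.0005,0.0003],[0,0,0],0]]' >/dev/null;python3 t.py;python3 -m inch '[[[-0.0041,-0.0009,0.0002],[0,0,0],0]]' >/dev/null;python3 t.py;python3 -m inch '[[[-0.004,-0.0012,0.0003],[0,0,0],0]]' >/dev/null;python3 t.py
```

```text
a -4.753 r 0.0425 z 0.2191 pull 3.71 radial -1.42 Fz 4.30 t 19.60
a -4.651 r 0.0424 z 0.2189 pull 3.63 radial -3.08 Fz 4.65 t 19.70
a -4.545 r 0.0424 z 0.2186 pull 2.84 radial -2.65 Fz 4.84 t 19.80
a -4.442 r 0.0423 z 0.2183 pull 3.76 radial -2.49 Fz 5.16 t 19.90
a -4.340 r 0.0423 z 0.2181 pull 2.06 radial -3.49 Fz 5.75 t 20.00
```

```bash
python3 -m inch '[[[-0.0038,-0.0017,0.0003],[0,0,0],0]]' >/dev/null;python3 t.py;python3 -m inch '[[[-0.0037,-0.002,0.0002],[0,0,0],0]]' >/dev/null;python3 t.py
python3 -m inch '[[[-0.0034,-0.0025,0.0003],[0,0,0],0]]' >/dev/null;python3 t.py;python3 -m inch '[[[-0.0032,-0.0027,0.0002],[0,0,0],0]]' >/dev/null;python3 t.py;python3 -m inch '[[[-0.0029,-0.0031,0.0003],[0,0,0],0]]' >/dev/null;python3 t.py;python3 -m inch '[[[-0.0025,-0.0033,0.0002],[0,0,0],0]]' >/dev/null;python3 t.py
```

```text
a -4.245 r 0.0422 z 0.2178 pull 4.06 radial -2.60 Fz 5.58 t 20.10
a -4.155 r 0.0422 z 0.2176 pull 3.83 radial -4.40 Fz 5.68 t 20.20
a -4.063 r 0.0421 z 0.2173 pull 4.75 radial -3.54 Fz 6.23 t 20.30
a -3.973 r 0.0421 z 0.2171 pull 4.88 radial -3.95 Fz 5.71 t 20.40
a -3.880 r 0.0421 z 0.2169 pull 4.16 radial -3.95 Fz 7.84 t 20.50
a -3.791 r 0.0420 z 0.2166 pull 5.47 radial -3.84 Fz 7.38 t 20.60
```

```bash
python3 -m inch '[[[-0.0022,-0.0036,0.0003],[0,0,0],0]]' >/dev/null;python3 t.py;python3 -m inch '[[[-0.0019,-0.0037,0.0],[0,0,0],0]]' >/dev/null;python3 t.py;python3 -m inch '[[[-0.0015,-0.004,0.0002],[0,0,0],0]]' >/dev/null;python3 t.py;python3 -m inch '[[[-0.0011,-0.0041,0.0002],[0,0,0],0]]' >/dev/null;python3 t.py
```

```text
a -3.699 r 0.0420 z 0.2164 pull 4.73 radial -2.41 Fz 9.70 t 20.70
a -3.611 r 0.0420 z 0.2162 pull 5.22 radial -4.90 Fz 7.45 t 20.80
a -3.519 r 0.0419 z 0.2160 pull 5.13 radial -3.74 Fz 8.60 t 20.90
a -3.425 r 0.0418 z 0.2157 pull 5.49 radial -4.00 Fz 9.76 t 21.00
```

```bash
python3 -m inch '[[[-0.0006,-0.0041,0.0002],[0,0,0],0]]' >/dev/null;python3 t.py;python3 -m inch '[[[-0.0002,-0.0025,0.0001],[0,0,0],0]]' >/dev/null;python3 t.py;python3 - <<'E'
import numpy as np
from scipy.optimize import curve_fit
d=np.array([(-6.37,4.30),(-5.94,3.30),(-5.65,3.04),(-5.35,4.85),(-4.93,3.28),(-4.753,3.71),(-4.651,3.63),(-4.545,2.84),(-4.442,3.76),(-4.34,2.06),(-4.245,4.06),(-4.155,3.83),(-4.063,4.75),(-3.973,4.88),(-3.88,4.16),(-3.791,5.47),(-3.699,4.73),(-3.611,5.22),(-3.519,5.13),(-3.425,5.49)])
p,c=curve_fit(lambda a,f,k:f+2.7*np.maximum(0,a-k),*d.T,p0=[3.5,-4.2]);print(p,np.sqrt(np.diag(c)))
E
```

```text
a -3.334 r 0.0418 z 0.2155 pull 5.37 radial -4.43 Fz 9.87 t 21.10
a -3.277 r 0.0417 z 0.2154 pull 5.38 radial -3.32 Fz 10.43 t 21.20
[ 3.477      -4.31572963] [0.20145314 0.10551769]
```

```bash
python3 -m inch '[[[0,0.002,0],[0,0,0],0],[[0,0.002,0],[0,0,0],0.3],[[0,0.002,0],[0,0,0],0.6],[[0,0.002,0],[0,0,0],0.6],[[0,0.002,0],[0,0,0],0.6]]';python3 t.py;python3 -m inch '[[[0,0,-0.03],[0,0,0],0.6],[[0,0,-0.07],[0,0,0],0.6],[[0,0,-0.11],[0,0,0],0.6],[[0.05,0,-0.12],[0,0,0],0.6],[[0.1,0,-0.12],[0,0,0],0.6]]';python3 -m inch '[[[0.05,0,0],[0,0,0],0.6],[[0.05,0,0],[0,0,0],0.6],[[0.05,0,0],[0,0,0],0.6]]'; python3 - <<'E'
from h import *
import pickle
s=sense();im=read_camera('wrist');im=im[:,:,::-1];cv2.imwrite('pics/w7.png',im);pickle.dump(s,open('w7.pkl','wb'))
E
```

```text
t: 21.7
ee_pos: [0.514, -0.0202, 0.2145]
tcp_rot: [2.473, -1.936, -0.005]
force: [0.4, 0.2, -0.1]
grip_width: 0.511
a -3.246 r 0.0444 z 0.2145 pull -0.41 radial 0.09 Fz -0.09 t 21.70
t: 22.2
ee_pos: [0.5403, -0.116, 0.3377]
tcp_rot: [-2.476, 1.927, -0.005]
force: [-0.3, -0.5, 0.4]
grip_width: 0.598
t: 22.5
ee_pos: [0.5501, -0.1667, 0.3345]
tcp_rot: [2.469, -1.941, -0.003]
force: [-0.0, 0.6, 0.2]
grip_width: 0.599
```

View pics/w7.png

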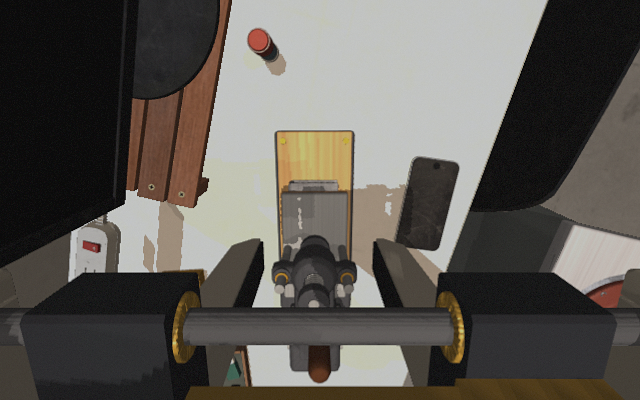

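The platen is down on the book. The book end spans columns 289–339 at row 181, centred on the bed (275–354) and sticking out about 10 mm, as it should when home. The crank is free at the back, and the glue stick and phone look unmoved.

```bash
python3 -c "
from plant import *
print(sense()['force']);print(finish_job())"
```

```text
[-0.00621845  0.77890413 -0.71790479]
the job is handed in; nothing more can be done
None
```

I handed the job in at about 22.5 s of the 72 s allowed. The book is in the press, snug under the cork, and the crank is released.

- **Opening:** I wound the press from about 10.6 mm to about 35 mm open and left the crank at the back, out of the way. Then I laid the book flat on the bed.
- **Pushing home:** The book went in until it stopped against the upright. The push force rose from about 2 N to 6 N with no further movement.
- **Snugging:** Turning freely took about 3.5 N. A fit to the force readings puts the cork's first contact at a crank angle of about -4.32 rad, which matches the book's 22 mm thickness. I stopped at about -3.28 rad.

The last checks:

- **Press force:** The two estimates disagree. The feel (about 1.9 N above free running, noisy by about 0.7 N) gives some 32 N on the book. The crank angle gives about 47 N. Both are inside the 25 to 60 N snug range.
- **Centring:** The book measured 1 to 1.5 mm off centre and within about 0.6° of square. I measured this before pressing; the last picture still shows it centred.
- **Home position:** The picture put the book's end a few mm further out than the finger position did. I relied on the firm stop at the upright.
- **Surroundings:** Nothing was touching the gripper at the end. The glue stick and phone look unmoved. I did not check the drive, the tin or the index cards, but the arm worked away from them.

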